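Prop the cooling chest's lid open

TASK

Open the small bench cooling chest and leave its lid propped open: swing the prop rod down from the lid's left edge by its black knob, push the lid up with the rod, and slide the rod's spring foot forward along the groove of the catch rail until it drops into the holding hole; then let it down fully home and let go, so that the rod alone carries the lid. Go lightly: the sprung foot bends if it is pressed, down or sideways, with more than 12 N. Set the collar down gently on the rail, do not let the lid drop, and leave the container, bottle and vials around the chest where they stand.

Things in the scene. Friction and masses are not known exactly. Their poses are not given: they have to be found in the camera images.
- chest: Bench cooling chest, light grey and white, 220 (x) x 160 (y) x 171 mm with its lid shut; fixed. Origin under its centre on the worktop, x to its back (away from the robot), y to its left, z up; a dark control panel faces -x. A grey catch rail runs along x on its left side, centred on y = 95 mm.
- lid_hinge (a point): The lid's hinge line (along chest y) where it meets the plane of the prop rod: chest x = 105, y = 95, z = 150 mm. The rod moves in this plane y = 95 mm only. Axes as the chest's.
- groove (a point): Point on the rail's groove floor, chest x = 20, y = 95, z = 88 mm; the groove is 12 mm wide, 2 mm deep (rail top z = 90). ONE holding hole, 12 mm across, goes through the groove floor before (-x of) this point. The rail is set on slotted screws, so the hole is not measured: its centre is 22 to 64 mm before this point, found by feel or sight. The rail ends 4 to 46 mm behind this point.
- lid (a joint): Lid angle in rad: 0 shut, grows as the front edge rises, at most 1.25; it falls when not supported (0.37 to 0.65 kg). It stands at 0.72 to 0.76 when rightly propped.
- rod (a joint): Angle of the steel prop rod to the lid, rad: 0 stowed, level along the lid's left edge, pointing back; grows as the foot swings down, at most 1.6. Its pivot on the lid lies 170 mm before the hinge line, level with it when shut; it is stiff (0.12 N m) and stays where left. Lid + rod joint = the rod's angle below the level (1.57: foot straight down).
- knob_mid (a point): Middle of the free-turning black knob, a roller 16 mm in diameter and 34 mm long along chest y, on a stem to the left of the rod: 120 mm along the rod from its pivot and 59 mm left of it (chest y = 154 mm). Grip it from above across its diameter; it turns freely on its stem, so the hand need not turn with the rod.
- ferrule: Brass collar at the rod's free end, 18 mm wide. Origin: centre of its end face, 176 mm along the rod from the pivot; x along the rod, outward. A steel foot, 7 mm wide, sticks out 14 mm beyond the face; it is sprung, can be pushed in 7 mm (1.5 N at first, 5 N at the end). Fully home: foot in the hole, this face on the rail's top.
- container_teal: Screw-cap container with a teal cap, 42 x 42 x 88 mm, loose bystander. Origin under its centre.
- vial_0: Small white vial with a brown stopper, 21 x 21 x 72 mm, loose bystander. Origin under its centre.
- vial_1: Small white vial with a brown stopper, 21 x 21 x 72 mm, loose bystander. Origin under its centre.
- control_red: Small bottle with a red cap, 26 x 26 x 83 mm, loose bystander, to the right of the chest. Origin under its centre.

How it is judged:
By the outcome, as a careful person would: the job done as asked, in the order asked, and still so for the second after the job is handed in, with the robot touching nothing.
It also fails if it takes over 61 s, if anything falls off the work surface, if the arm or the gripper's body presses on something with over 40 N, if the wrist force passes 120 N, or if a joint passes its speed limit or range.

ROBOT

A 6-joint arm with a two-finger parallel gripper is mounted at the origin on a cart in front of the work surface, level with it; the furniture and walls round the work are solid. World frame = base frame: x ahead of the robot, y to its left, z up, the work surface at z = 0. Lengths are in m, angles in rad, forces in N, time in s.
With the tool pointing down it reaches from about 0.375 to 0.9 m from the base axis. Payload 3.1 kg.
Tool frame: the origin (TCP) lies at the centre of the arm's flange, where the gripper is bolted on; the fingertips stand 173 mm ahead of it and the grasp point (between the pads) lies 155 mm ahead of it; z points along the fingers, x is the direction in which the jaws open and shut, and the axes are right-handed (so a half turn about z gives the same grasp; the last joint's range is limited). The gripper opens to 85 mm and grips with 20 to 120 N. Pads are 22 mm wide; open, the fingers measure 114 mm over their backs; the gripper's body (76 mm by 85 mm) begins 54 mm behind the grasp point. The pads swing forward as they close: fully open they stand 13 mm farther back than shut.
Start: joints at [-1.286, 0.527, 1.433, -0, 1.181, -0.178], TCP at [0.28, -0.559, 0.405] pointing down, gripper open.
Joint ranges: [-3.08, 3.08], [-0.75, 2.2], [0.22, 2.44], [-1.43, 4.57], [0, 2.65], [-2.85, 2.85]. Speed limits (rad/s): [2.79, 2.79, 3.14, 3.14, 3.14, 3.14].

INTERFACE

Orientations are given as a unit quaternion [x, y, z, w].
In Python, from station import manip gives the robot as it stands.
- The arm moves only by the shell command python3 -m jog 'ROWS' [OPENING] [FORCE]. ROWS is JSON, a list that holds one entry, the list of rows, each a list of 4 numbers: the shift along the world's x, y, z in mm, then the turn about the world's z in degrees. A call has exactly 8 rows; each row shifts and turns the commanded pose from where the row before left it; what a row does not reach is not made up. A row lasts 1/8 s, in which the tool goes at most 62.5 mm and 10.7 degrees, less where a joint would pass 70% of its speed; a pose out of reach is approached as far as the arm can. A call is refused whole if a number of a shift passes 62.5 or a number of a turn 10.7, either way. A call with a gripper value outside its range is refused whole. OPENING is the opening in per cent of the stroke, from 0 (shut) to 100 (fully open), set as the call begins (- or left out, the last holds). The fingers move at their own pace and stop on an object; FORCE is the grip in N (left out, the last holds). Time passes only in rows, so rows that do not move let the fingers close, or fill a call up. It gives the time, the measured TCP pose, the force and the opening at its end, in the units of the state.
- manip.sense(): the state, without advancing time (a new reading comes with each control period).
- manip.snapshot(name): name is "side" or "top"; returns the picture (480x640x3 uint8, red, green, blue); there is no depth.
- manip.camera_info(name): a dict with "fx", "fy", "cx", "cy" (pixels), "R" (3x3) and "t" (3): a world point X has camera coordinates R X + t. Camera axes: x right, y down, z forward; pixel columns grow to the right and rows downward; lengths in m; the calibration is good to about 2 mm. A picture is of the moment at which its call begins. camera_info takes no time and is no camera call.
- manip.sign_off(): hands the job in, once; it reports no verdict.
The state is a dict: "t": time; "q": joint angles; "qd": joint speeds; "tau": joint torques, N m; "tcp_pos": TCP position; "tool_rot": TCP orientation; "force": force on the tool from outside, world axes, zero at the start; "ft_torque": the same for the moment, N m; "finger_gap": opening from 0.0 (shut) to 1.0 (fully open).
Only numpy, scipy, OpenCV 4.12 (cv2) and the standard library are available. Lean on these libraries where they do the work, as an engineer would, in place of code of your own. Each camera call takes 0.05 s, during which the arm holds its last target. There are 200 camera calls.

## Working session

There is one attempt and no reset: what is moved stays moved. The work goes in short steps, Python scripts to look and compute and a shell command to move; the robot and the scene stay as the last step left them, time stands still between calls to the robot, and variables do not carry over. Pictures are saved under pics/ and viewed, about 8 in all and at most 12, crops included, and the job is handed in when it is done.

```bash
ls; mkdir -p pics
python3 - <<'E'
from station import manip
import cv2,numpy as np
for n in ("side","top"):
    im=manip.snapshot(n); cv2.imwrite(f"pics/{n}0.png",im[:,:,::-1])
    c=manip.camera_info(n); print(n,c["fx"],c["fy"],c["cx"],c["cy"],np.round(c["R"],4).tolist(),np.round(c["t"],4).tolist())
s=manip.sense(); print(s["t"],s["tcp_pos"],s["tool_rot"],s["force"],s["finger_gap"])
E
```

```text
pics
side 462.1296580809464 462.1296580809464 314.5030249888524 236.16104399925035 [[-0.9539, -0.2999, -0.0077], [-0.1414, 0.4724, -0.87], [0.2645, -0.8288, -0.493]] [0.4373, 0.3096, 0.5521]
top 584.8115894361388 584.8115894361388 324.2190981974152 231.58810927322548 [[0.0263, -0.9996, 0.009], [-0.9938, -0.0271, -0.1081], [0.1083, -0.0061, -0.9941]] [-0.2962, 0.5621, 1.2744]
0.1 [ 0.27951565 -0.55867133  0.40382031] [ 8.50688492e-01 -5.25669202e-01 -7.40671581e-04 -6.55936706e-04] [-0.46761421 -0.24271375  0.64980209] 0.9961611215286309
```

View pics/side0.png

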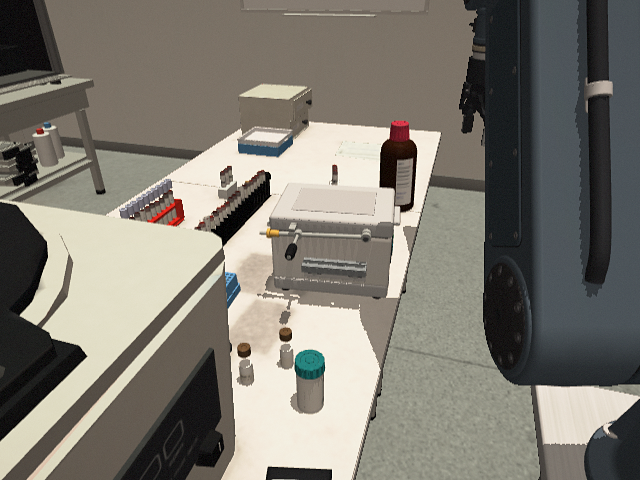

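View pics/top0.png

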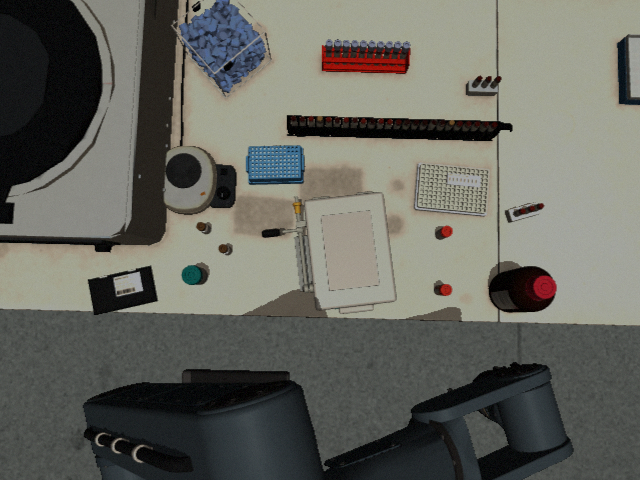

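The side view shows the chest at about (335,235), the knob near (291,250), the ferrule at (272,233) and the rail at (335,267). In the top view the lid spans (305-395, 193-310) and the knob is at about (271,233). I'll enlarge both in one picture.

Run:
```python
import cv2,numpy as np
a=cv2.imread("pics/side0.png")[175:305,255:415]; b=cv2.imread("pics/top0.png")[185:320,250:410]
a=cv2.resize(a,(640,520),interpolation=3)[:, :]; b=cv2.resize(b,(640,540),interpolation=3)
cv2.imwrite("pics/s1.png",cv2.resize(cv2.imread("pics/side0.png")[175:305,255:415],(800,650),interpolation=3)[:600]);cv2.imwrite("pics/t1.png",b)
```

```text
(no output)
```

View pics/s1.png

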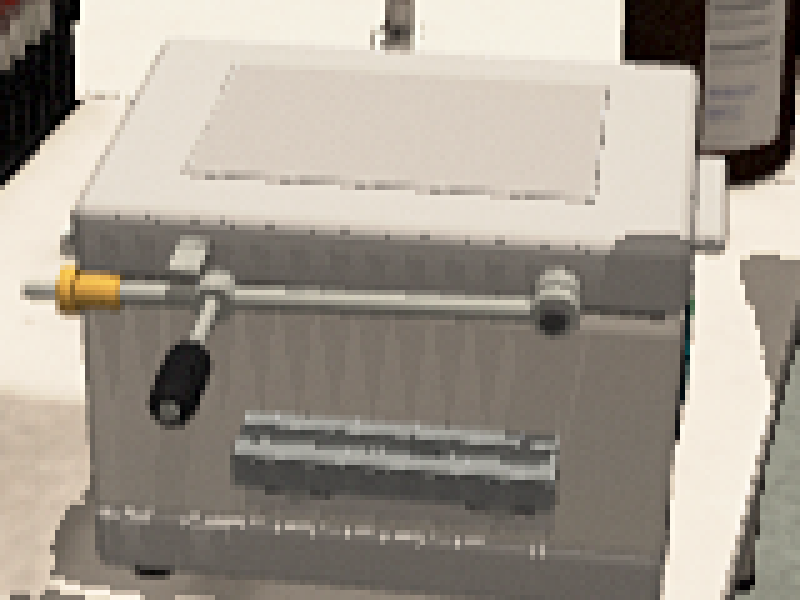

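View pics/t1.png

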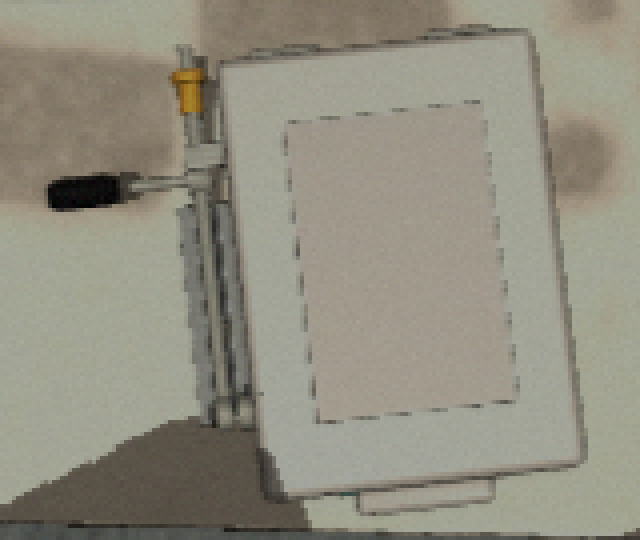

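The crops show these points. In the side crop, the knob centre is (182,382), the ferrule face (60,288), the pivot (557,300) and the rail from x=235 to 555. In the top crop, the lid corners are (220,63), (531,33), (585,462) and (268,497), and the knob is (84,191). Next I'll fit the chest pose.

```bash
cat > h.py <<'E'
from station import manip
import cv2,numpy as np
from scipy.optimize import least_squares
C={n:manip.camera_info(n) for n in("side","top")}
def proj(n,X):
    c=C[n]; p=np.asarray(c["R"])@X+np.asarray(c["t"]); return np.array([c["fx"]*p[0]/p[2]+c["cx"],c["fy"]*p[1]/p[2]+c["cy"]])
def w(P,c):
    x,y,a=P; return np.array([x+np.cos(a)*c[0]-np.sin(a)*c[1],y+np.sin(a)*c[0]+np.cos(a)*c[1],c[2]])
def onz(n,uv,z):
    c=C[n];R=np.asarray(c["R"]);d=R.T@np.array([(uv[0]-c["cx"])/c["fx"],(uv[1]-c["cy"])/c["fy"],1]);o=-R.T@np.asarray(c["t"]);return o+d*(z-o[2])/d[2]
def onplane(P,n,uv,y=.095): # chest coords on plane chest y
    c=C[n];R=np.asarray(c["R"]);d=R.T@np.array([(uv[0]-c["cx"])/c["fx"],(uv[1]-c["cy"])/c["fy"],1]);o=-R.T@np.asarray(c["t"])
    Rc=np.array([[np.cos(P[2]),np.sin(P[2]),0],[-np.sin(P[2]),np.cos(P[2]),0],[0,0,1]]);o=Rc@(o-[P[0],P[1],0]);d=Rc@d
    return o+d*(y-o[1])/d[1]
E
python3 - <<'E'
from h import *
T=lambda u,v:(250+u/4,185+v/4); S=lambda u,v:(255+u/5,175+v/5)
L=[("top",T(220,63),(.11,.08,.171)),("top",T(531,33),(.11,-.08,.171)),("top",T(585,462),(-.11,-.08,.171)),("top",T(268,497),(-.11,.08,.171)),
("top",T(84,191),(.055,.154,.15)),("top",T(189,70),(.111,.095,.15)),
("side",S(182,382),(.055,.154,.15)),("side",S(60,288),(.111,.095,.15)),("side",S(165,42),(.11,-.08,.171)),("side",S(75,212),(.11,.08,.171)),("side",S(697,68),(-.11,-.08,.171)),("side",S(692,240),(-.11,.08,.171))]
f=lambda P:np.concatenate([proj(n,w(P,c))-uv for n,uv,c in L])
r=least_squares(f,[.6,-.0,0.1],loss="soft_l1");P=r.x;print(P,"\n",f(P).reshape(-1,2).round(1).tolist())
for n,c in dict(knob=(.055,.154,.15),hinge=(.105,.095,.15),groove=(.02,.095,.088)).items(): print(n,w(P,c).round(4))
for uv in[(235,450),(250,410),(555,478),(558,440)]: print(uv, onplane(P,"side",S(*uv)).round(4))
for nm,uv,z in[("teal",(194,275),.088),("v0",(204,227),.072),("v1",(225,249),.072),("red1",(444,290),.083),("red2",(445,232),.083)]: print(nm,onz("top",uv,z).round(3))
# rail, dense: 
a=cv2.imread("pics/side0.png")
for c in (.06,.04,.02,-.002,-.02,-.044,-.06): print(c,proj("side",w(P,(c,.095,.09))).round(1),proj("top",w(P,(c,.095,.09))).round(1))
E
```

```text
[ 0.5188098  -0.33190029  0.14246157] 
 [[-1.4, -0.3], [-0.1, -1.8], [0.5, 0.4], [-0.9, 1.1], [-0.4, 0.1], [-0.8, -0.0], [-0.0, -3.1], [0.4, -3.6], [0.1, -3.0], [-0.7, -2.6], [0.4, -2.1], [0.2, 0.2]]
knob [ 0.5514 -0.1717  0.15  ]
hinge [ 0.6093 -0.223   0.15  ]
groove [ 0.5251 -0.235   0.088 ]
(235, 450) [0.0496 0.095  0.0794]
(250, 410) [0.0437 0.095  0.0973]
(555, 478) [-0.0679  0.095   0.0788]
(558, 440) [-0.0682  0.095   0.0952]
teal [ 0.464 -0.008  0.088]
v0 [ 0.568 -0.021  0.072]
v1 [ 0.522 -0.068  0.072]
red1 [ 0.446 -0.539  0.083]
red2 [ 0.57  -0.54   0.083]
0.06 [296.3 259.7] [300.2 230.4]
0.04 [307.1 260.6] [301.2 239.7]
0.02 [317.9 261.4] [302.3 249. ]
-0.002 [329.9 262.4] [303.4 259.2]
-0.02 [339.7 263.2] [304.4 267.7]
-0.044 [353.  264.3] [305.7 279. ]
-0.06 [361.9 265. ] [306.5 286.5]
```

```bash
cat >> h.py <<'E'
P0=np.array([0.5188,-0.3319,0.1425])
def st():
    s=manip.sense(); a=P0[2]; q=s["tool_rot"]; d=s["tcp_pos"]-[P0[0],P0[1],.155]
    k=np.array([np.cos(a)*d[0]+np.sin(a)*d[1],-np.sin(a)*d[0]+np.cos(a)*d[1],d[2]])*1000
    F=s["force"];f=[np.cos(a)*F[0]+np.sin(a)*F[1],-np.sin(a)*F[0]+np.cos(a)*F[1],F[2]]
    from math import atan2,degrees
    print("t",round(s["t"],2),"tcp",np.round(s["tcp_pos"],4),"knob chest",k.round(1),"F chest",np.round(f,1),"yaw",round(degrees(2*atan2(q[1],q[0])),1),"gap",round(s["finger_gap"],3)); return k
def knob(th,ph): return np.array([105-170*np.cos(th)+120*np.cos(ph),150+170*np.sin(th)-120*np.sin(ph)])
def tip(th,ph,s=190): return np.array([105-170*np.cos(th)+s*np.cos(ph),150+170*np.sin(th)-s*np.sin(ph)])
def solve(x,z,s):  # lid, rod angle for point s along the rod at (x,z)
    r=least_squares(lambda v:tip(v[0],v[1],s)-[x,z],[.8,1.5]); return r.x
def inv(kx,kz): return least_squares(lambda v:knob(*v)-[kx,kz],[.5,1.]).x
E
python3 - <<'E'
from h import *
st()
rail=lambda x,z,r: -70-r<x<47+r and z-r<90
prev=None
W=[(0,0),(0,.2),(0,.4),(.15,.5),(.3,.62),(.45,.8),(.6,1.02),(.75,1.25),(.9,1.49)]
for A in W:
    cl=min(np.hypot(max(x-48,0),max(z-90,0))-r if (x>48 or z>90) else -9 for s,r in[(s,4) for s in range(0,160,5)]+[(s,9) for s in range(160,177,4)]+[(s,3.5) for s in range(178,191,4)] for x,z in[tip(*A,s)])
    k=knob(*A); d=(k-prev) if prev is not None else k*0; prev=k
    a=P0[2];print(A,"knob",k.round(1),"tip",tip(*A).round(1),"clear",round(cl,1),"world d",np.round([d[0]*np.cos(a),d[0]*np.sin(a),d[1]],1))
for xt in(12,0,-10,-21,-30):
    v=solve(xt,88,187);print("slide",xt,v.round(3),knob(*v).round(1))
v=solve(-21,90,176);print("home",v.round(3),knob(*v).round(1))
E
python3 -m jog '[[[20,30,0,7],[27,39,0,8],[30,43,0,9],[34,48,0,9],[34,48,0,9],[34,48,0,9],[34,48,0,9],[34,48,0,9]]]' 50 25
```

```text
t 0.1 tcp [ 0.2795 -0.5587  0.4038] knob chest [-269.1 -190.5  248.8] F chest [-0.5 -0.2  0.6] yaw -63.4 gap 0.996
(0, 0) knob [ 55. 150.] tip [125. 150.] clear 56.0 world d [0. 0. 0.]
(0, 0.2) knob [ 52.6 126.2] tip [121.2 112.3] clear 32.4 world d [ -2.4  -0.3 -23.8]
(0, 0.4) knob [ 45.5 103.3] tip [110.  76.] clear 7.5 world d [ -7.   -1.  -22.9]
(0.15, 0.5) knob [ 42.2 117.9] tip [103.6  84.3] clear 17.7 world d [-3.3 -0.5 14.6]
(0.3, 0.62) knob [ 40.3 130.5] tip [97.2 89.8] clear 21.2 world d [-1.9 -0.3 12.6]
(0.45, 0.8) knob [ 35.5 137.9] tip [84.3 87.6] clear 15.4 world d [-4.7 -0.7  7.3]
(0.6, 1.02) knob [ 27.5 143.7] tip [64.1 84.1] clear 1.7 world d [-8.  -1.1  5.9]
(0.75, 1.25) knob [ 18.5 152. ] tip [40.5 85.6] clear -9 world d [-9.  -1.3  8.3]
(0.9, 1.49) knob [  9.  163.6] tip [14.7 93.8] clear 0.3 world d [-9.3 -1.3 11.6]
slide 12 [0.813 1.443] [  3.5 154.5]
slide 0 [0.824 1.514] [ -3.8 154.9]
slide -10 [0.826 1.57 ] [-10.1 155. ]
slide -21 [0.824 1.627] [-17.3 154.9]
slide -30 [0.818 1.671] [-23.3 154.7]
home [0.751 1.581] [-20.5 146. ]
t: 1.1
tcp_pos: [0.5274, -0.2052, 0.4044]
tool_rot: [0.999, 0.051, -0.0, -0.0]
force: [0.4, -0.6, 0.2]
finger_gap: 0.498
```

```bash
python3 -m jog '[[[6,9,-5,1],[6,9,-10,1],[6,9,-10,0.5],[5,7,-10,0],[1,1,-10,0],[0,0,-8,0],[0,0,0,0],[0,0,0,0]]]' >/dev/null
python3 - <<'E'
from h import *
st()
a=manip.snapshot("side");b=manip.snapshot("top")
A=cv2.resize(a[150:300,225:385],(400,375),interpolation=3);B=cv2.resize(b[170:320,220:380],(400,375),interpolation=3)
cv2.imwrite("pics/c2.png",np.hstack([A,B])[:,:,::-1])
# plan
prev=knob(0,.4);a=P0[2]
for Q in[(.15,.47),(.3,.55),(.5,.72),(.7,.95),(.85,1.15),(.95,1.37),(.92,1.47)]:
    cl=min(np.hypot(max(x-48,0),max(z-90,0))-r if (x>48 or z>90) else -9 for s,r in[(s,4) for s in range(0,160,5)]+[(s,9) for s in range(160,177,4)]+[(s,3.5) for s in range(178,191,4)] for x,z in[tip(*Q,s)])
    k=knob(*Q);d=k-prev;prev=k;print(Q,k.round(1),tip(*Q).round(1),round(cl,1),np.round([d[0]*np.cos(a),d[0]*np.sin(a),d[1]],1))
E
```

```text
t 2.1 tcp [ 0.5506 -0.1723  0.3519] knob chest [ 54.2 153.5 196.9] F chest [0.1 0.7 1.3] yaw 8.0 gap 0.495
(0.15, 0.47) [ 43.9 121.1] [106.3  89.4] 21.9 [-1.6 -0.2 17.8]
(0.3, 0.55) [ 44.9 137.5] [104.6 100.9] 31.9 [ 1.   0.1 16.5]
(0.5, 0.72) [ 46.  152.4] [ 98.7 106.2] 36.6 [ 1.1  0.2 14.9]
(0.7, 0.95) [ 44.8 161.9] [ 85.5 105. ] 30.4 [-1.2 -0.2  9.5]
(0.85, 1.15) [ 41.8 168.2] [ 70.4 104.3] 22.8 [-2.9 -0.4  6.3]
(0.95, 1.37) [ 30.  170.7] [ 44.  102.1] 8.6 [-11.7  -1.7   2.5]
(0.92, 1.47) [ 14.1 165.9] [21.1 96.2] 2.7 [-15.8  -2.3  -4.8]
```

View pics/c2.png

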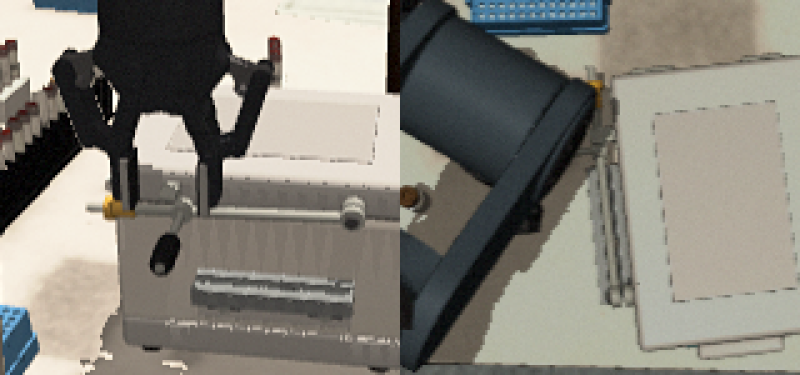

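The open fingers at (120-210, 160-215) straddle the stem and knob at (165,250) as planned. I'll descend and grip.

```bash
python3 -m jog '[[[0,0,-8,0],[0,0,-12,0],[0,0,-12,0],[0,0,-10,0],[0,0,-6,0],[0,0,-1,0],[0,0,0,0],[0,0,0,0]]]'>/dev/null; python3 -c "
from h import *
st()"; python3 -m jog '[[[0,0,0,0],[0,0,0,0],[0,0,0,0],[0,0,0,0],[0,0,0,0],[0,0,0,0],[0,0,0,0],[0,0,0,0]]]' 0 30 >/dev/null;python3 - <<'E'
from h import *
st()
a=manip.snapshot("side")
cv2.imwrite("pics/c3.png",cv2.resize(a[170:290,235:395],(800,600),interpolation=3)[:,:,::-1])
E
```

```text
t 3.2 tcp [ 0.5508 -0.172   0.3031] knob chest [ 54.4 153.7 148.1] F chest [ 0.5 -0.8  0.1] yaw 8.1 gap 0.498
t 4.2 tcp [ 0.5524 -0.1717  0.3035] knob chest [ 56.  153.8 148.5] F chest [ 6.6  2.4 -0.3] yaw 8.0 gap 0.174
```

View pics/c3.png

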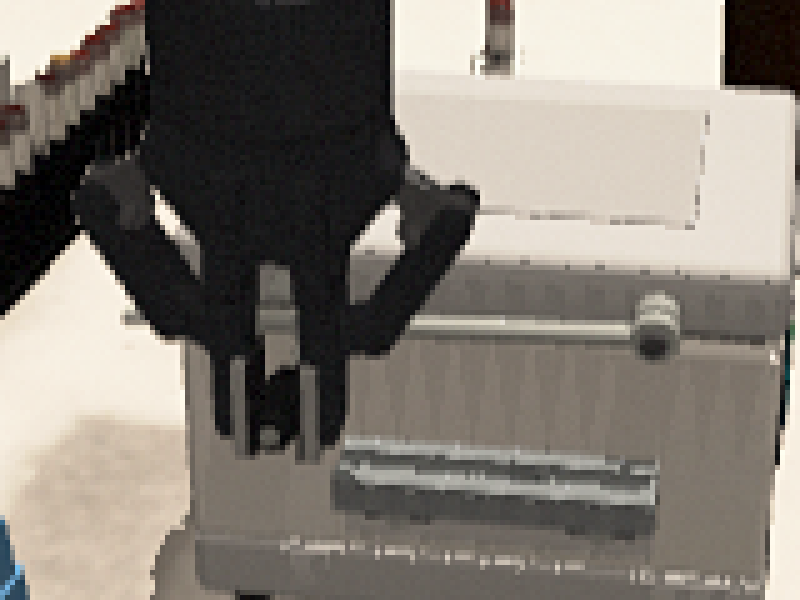

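The knob end at (268,437) sits between the two pads, whose tips are at about y=455. I'll check whether the 3 px side-camera bias also shows at the known fingertips.

```bash
python3 - <<'E'
from h import *
for y in(.165,.143):
  for dx in(-.0085,.0085): print(((proj("side",w(P0,(.056+dx,y,.3035-.173)))-[235,170])*5).round(0))
for z in (.15,.1485,.145,.142): print(z,((proj("side",w(P0,(.056,.171,z)))-[235,170])*5).round(0))
E
python3 -m jog '[[[0,0,-6,0],[-0.5,0,-7,0],[-1.5,-0.2,-8,0],[-1.5,-0.3,-8,0],[-2,-0.3,-7,0],[-2,-0.3,-6,0],[-1,-0.2,-3,0],[0,0,0,0]]]'>/dev/null; python3 -c "
from h import *
st()"
```

```text
[299. 460.]
[249. 456.]
[312. 426.]
[263. 422.]
0.15 [268. 418.]
0.1485 [268. 422.]
0.145 [269. 431.]
0.142 [269. 439.]
t 5.25 tcp [ 0.5423 -0.1733  0.2572] knob chest [ 45.7 153.7 102.2] F chest [ 4.4  0.7 -4.5] yaw 8.1 gap 0.18
```

```bash
python3 -m jog '[[[-0.6,0,5,0],[-0.6,-0.1,6,0],[-0.4,-0.1,7,0],[0.5,0.1,8,0],[0.5,0,8,0],[0.5,0.1,6,0],[0.3,0.1,5,0],[0.3,0,4,0]]]'>/dev/null
python3 - <<'E'
from h import *
k=st(); print(inv(k[0]-1,k[2]+1.5).round(3))
a=manip.snapshot("side")
cv2.imwrite("pics/c4.png",cv2.resize(a[130:290,235:395],(600,600),interpolation=3)[:,:,::-1])
E
```

```text
t 6.25 tcp [ 0.544  -0.1729  0.3062] knob chest [ 47.5 153.8 151.2] F chest [ 10.7   1.8 -10. ] yaw 8.0 gap 0.179
[0.496 0.711]
```

View pics/c4.png

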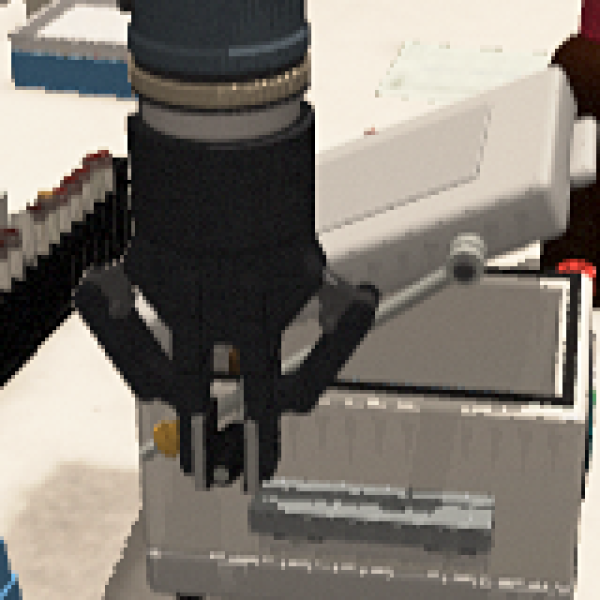

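The lid is up at about 0.5 rad. The rod runs from the pivot (465,258) down to the knob, and a dark spot in the rail groove at about (405,495) puts the hole near chest x = -21 to -26 mm. I'll carry on lifting and bring the foot over the rail.

```bash
python3 -m jog '[[[-0.4,0,3,0],[-0.4,-0.1,3.5,0],[-0.4,-0.1,3,0],[-1.2,-0.2,3,0],[-1.7,-0.2,3.3,0],[-3.5,-0.5,1,0],[-4,-0.6,1,0],[-4.2,-0.6,0.5,0]]]'>/dev/null
python3 - <<'E'
from h import *
k=st(); v=inv(k[0]-1,k[2]+1.5);print(v.round(3),tip(*v).round(1))
E
python3 -m jog '[[[-2,-0.3,0,0],[-3,-0.4,-0.5,0],[-3,-0.5,-1,0],[-3,-0.4,-1,0],[-2.5,-0.4,-1,0],[-2,-0.3,-1,0],[0,0,0,0],[0,0,0,0]]]'>/dev/null
python3 - <<'E'
from h import *
k=st(); v=inv(k[0]-1,k[2]+1.5);print(v.round(3),tip(*v).round(1))
a=manip.snapshot("side")
cv2.imwrite("pics/c5.png",cv2.resize(a[180:280,270:390],(720,600),interpolation=3)[:,:,::-1])
E
```

```text
t 7.3 tcp [ 0.526  -0.1756  0.3247] knob chest [ 29.3 153.7 169.7] F chest [ 1.7 -1.  -5.7] yaw 8.1 gap 0.18
[0.961 1.398] [ 40.4 102.2]
t 8.3 tcp [ 0.511  -0.1777  0.3204] knob chest [ 14.2 153.8 165.4] F chest [ 0.9 -0.1 -4.8] yaw 8.1 gap 0.174
[0.932 1.491] [18.7 97.1]
```

View pics/c5.png

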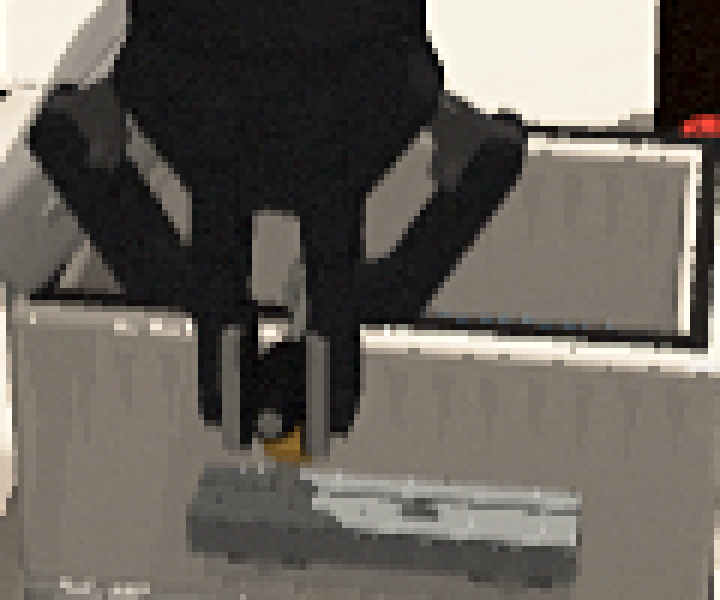

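The hole is clearly visible at (420,507), which is pixel (340,264.5) and chest x ≈ -21 mm. The foot is above the rear part of the groove. I'll lower it lightly onto the groove behind the hole.

```bash
python3 -m jog '[[[-1.5,-0.2,-2,0],[-2,-0.3,-2,0],[-2,-0.3,-2,0],[-1.5,-0.2,-2,0],[-1,-0.2,-1.5,0],[0,0,-1,0],[0,0,0,0],[0,0,0,0]]]'>/dev/null
python3 - <<'E'
from h import *
k=st(); v=inv(k[0]-1,k[2]+1.5);print(v.round(3),tip(*v).round(1))
E
python3 -m jog '[[[0,0,-1,0],[0,0,0,0],[0,0,0,0],[0,0,-1,0],[0,0,0,0],[0,0,0,0],[0,0,0,0],[0,0,0,0]]]'>/dev/null
python3 - <<'E'
from h import *
k=st(); v=inv(k[0]-1,k[2]+1.5);print(v.round(3),tip(*v).round(1))
E
```

```text
t 9.35 tcp [ 0.504  -0.1787  0.3105] knob chest [  7.1 153.7 155.5] F chest [ 4.3  3.9 -2.8] yaw 8.1 gap 0.182
[0.835 1.444] [14.9 87.5]
t 10.35 tcp [ 0.5036 -0.1788  0.3083] knob chest [  6.7 153.7 153.3] F chest [ 4.7  2.5 -1.9] yaw 8.1 gap 0.177
[0.813 1.424] [16.  85.5]
```

```bash
python3 -m jog '[[[-1.5,-0.2,0.1,0],[-2,-0.3,0.1,0],[-2,-0.3,0.1,0],[-2,-0.3,0.1,0],[-2,-0.3,0.1,0],[-2,-0.3,0,0],[-2,-0.3,0,0],[-1,-0.1,0,0]]]'>/dev/null
python3 - <<'E'
from h import *
k=st(); v=inv(k[0]-1,k[2]+1.5);print(v.round(3),tip(*v).round(1),tip(*v,187).round(1))
E
python3 -m jog '[[[-1,-0.1,0,0],[-1,-0.1,0,0],[-0.5,-0.1,0,0],[-0.5,-0.1,0,0],[0,0,0,0],[0,0,0,0],[0,0,0,0],[0,0,0,0]]]'>/dev/null
python3 - <<'E'
from h import *
k=st(); v=inv(k[0]-1,k[2]+1.5);print(v.round(3),tip(*v).round(1),tip(*v,187).round(1))
E
```

```text
t 11.35 tcp [ 0.4894 -0.1809  0.3089] knob chest [ -7.6 153.7 153.9] F chest [ 4.6  3.9 -0.7] yaw 8.0 gap 0.178
[0.83  1.561] [-7.9 85.4] [-8.  88.4]
t 12.35 tcp [ 0.4864 -0.1813  0.3089] knob chest [-10.7 153.7 153.9] F chest [ 5.   3.4 -0.1] yaw 8.0 gap 0.176
[0.83  1.587] [-12.9  85.4] [-12.8  88.4]
```

```bash
for i in 1; do python3 -m jog '[[[-0.5,-0.1,0,0],[-0.5,-0.1,0,0],[-0.5,0,0,0],[-0.5,-0.1,0,0],[0,0,0,0],[0,0,0,0],[0,0,0,0],[0,0,0,0]]]'>/dev/null
python3 - <<'E'
from h import *
k=st(); v=inv(k[0]-1,k[2]+1.5);print(v.round(3),tip(*v).round(1),tip(*v,187).round(1))
E
done
python3 -m jog '[[[-0.4,-0.1,0,0],[-0.4,0,0,0],[-0.3,-0.1,0,0],[-0.3,0,0,0],[0,0,0,0],[0,0,0,0],[0,0,0,0],[0,0,0,0]]]'>/dev/null
python3 - <<'E'
from h import *
k=st(); v=inv(k[0]-1,k[2]+1.5);print(v.round(3),tip(*v).round(1),tip(*v,187).round(1))
E
```

```text
t 13.35 tcp [ 0.4843 -0.1816  0.3089] knob chest [-12.8 153.7 153.9] F chest [ 5.6  4.5 -0.3] yaw 8.0 gap 0.183
[0.829 1.604] [-16.1  85.5] [-16.   88.5]
t 14.35 tcp [ 0.4818 -0.1819  0.3081] knob chest [-15.3 153.7 153.1] F chest [-1.8  0.7 -3.3] yaw 8.1 gap 0.181
[0.822 1.617] [-19.6  84.7] [-19.4  87.7]
```

The wrist force changed sharply (Fz -0.3 → -3.3, Fx 5.6 → -1.8), which means the foot has dropped into the hole. I'll compute the lowering path.

Run:
```python
from h import *
a=P0[2]
for xh in(-20.5,-22):
  for s in(187,184,181,178,176): v=solve(xh,90,s);k=knob(*v);print(xh,s,v.round(3),"knob",k.round(1),"reading",(k+[1,-1.5]).round(1))
im=manip.snapshot("side")
cv2.imwrite("pics/c6.png",cv2.resize(im[200:280,290:390],(750,600),interpolation=3)[:,:,::-1])
```

```text
-20.5 187 [0.84  1.635] knob [-16.2 156.9] reading [-15.2 155.4]
-20.5 184 [0.816 1.62 ] knob [-17.4 153.9] reading [-16.4 152.4]
-20.5 181 [0.791 1.604] knob [-18.5 151. ] reading [-17.5 149.5]
-20.5 178 [0.767 1.588] knob [-19.5 148. ] reading [-18.5 146.5]
-20.5 176 [0.751 1.578] knob [-20.1 146. ] reading [-19.1 144.5]
-22 187 [0.839 1.643] knob [-17.2 156.8] reading [-16.2 155.3]
-22 184 [0.815 1.627] knob [-18.4 153.9] reading [-17.4 152.4]
-22 181 [0.791 1.612] knob [-19.5 150.9] reading [-18.5 149.4]
-22 178 [0.767 1.596] knob [-20.5 148. ] reading [-19.5 146.5]
-22 176 [0.751 1.586] knob [-21.1 146. ] reading [-20.1 144.5]
```

View pics/c6.png

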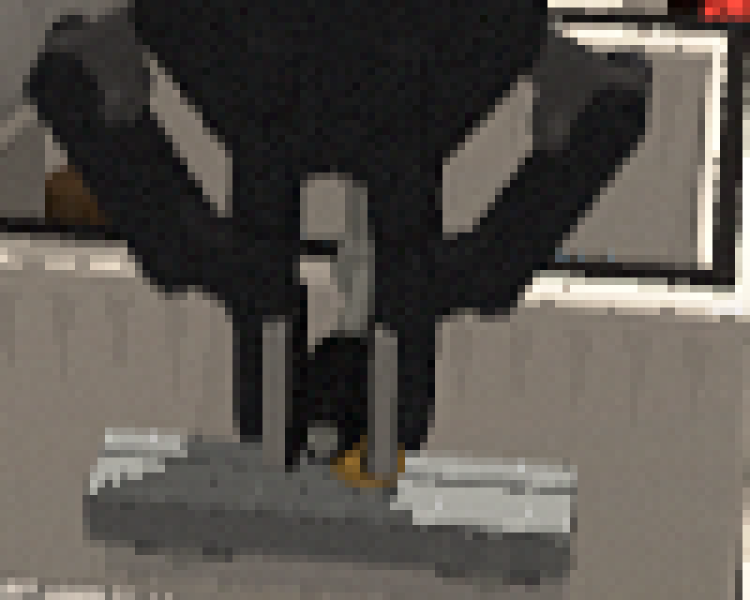

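The collar, at about (370,468) (pixel (339,262)), is right over the hole position. I'll lower it gently, watching the force.

```bash
python3 -m jog '[[[-0.4,-0.1,-0.5,0],[-0.4,0,-0.5,0],[-0.4,-0.1,-0.5,0],[-0.3,0,-0.5,0],[-0.3,-0.1,-0.5,0],[-0.2,0,-0.5,0],[-0.2,0,-0.5,0],[0,0,0,0]]]'>/dev/null
python3 - <<'E'
from h import *
k=st(); v=inv(k[0]-1,k[2]+1.5);print(v.round(3),tip(*v).round(1),"face",tip(*v,176).round(1))
E
python3 -m jog '[[[-0.1,0,-0.4,0],[-0.1,0,-0.4,0],[-0.1,0,-0.4,0],[-0.1,0,-0.4,0],[-0.1,0,-0.4,0],[-0.1,0,0,0],[0,0,0,0],[0,0,0,0]]]'>/dev/null
python3 - <<'E'
from h import *
k=st(); v=inv(k[0]-1,k[2]+1.5);print(v.round(3),tip(*v).round(1),"face",tip(*v,176).round(1))
E
```

```text
t 15.4 tcp [ 0.4801 -0.1822  0.3049] knob chest [-17.  153.7 149.9] F chest [ 1.2  2.5 -4.3] yaw 8.1 gap 0.18
[0.795 1.604] [-20.3  81.5] face [-19.8  95.5]
t 16.4 tcp [ 0.4798 -0.1822  0.3038] knob chest [-17.4 153.8 148.8] F chest [0.9 5.  5.6] yaw 8.1 gap 0.18
[0.785 1.597] [-20.2  80.3] face [-19.9  94.3]
```

The upward contact force appeared earlier than the model predicts (face estimated at 94 mm instead of 90). I'll ease off 0.6 mm and look at the collar and lid together.

```bash
python3 -m jog '[[[0,0,0.6,0],[0,0,0,0],[0,0,0,0],[0,0,0,0],[0,0,0,0],[0,0,0,0],[0,0,0,0],[0,0,0,0]]]'>/dev/null
python3 - <<'E'
from h import *
k=st(); v=inv(k[0]-1,k[2]+1.5);print(v.round(3),tip(*v).round(1),"face",tip(*v,176).round(1))
im=manip.snapshot("side").copy(); cv2.imwrite("pics/raw7.png",im[:,:,::-1])
A=cv2.resize(im[245:285,315:368],(400,302),interpolation=3);B=cv2.resize(im[100:300,260:420],(400,500),interpolation=3)
C_=np.zeros((500,800,3),np.uint8);C_[:302,:400]=A;C_[:,400:]=B
cv2.imwrite("pics/c7.png",C_[:,:,::-1])
# lid corners predicted, side px: front-left top/bottom lid corners for several angles
def lidpt(th,x,y,z): dx,dz=x-105,z-150;return w(P0,((105+dx*np.cos(th)+dz*np.sin(th))/1e3,y/1e3,(150-dx*np.sin(th)+dz*np.cos(th)-5)/1e3))
for th in(.72,.75,.785,.82): print(th,[((proj("side",lidpt(th,*c))-[260,100])*2.5+[400,0]).round(0).tolist() for c in((-110,80,171),(-110,-80,171),(-110,80,150),(-65,103,150))])
E
```

```text
t 17.4 tcp [ 0.4798 -0.1822  0.3038] knob chest [-17.4 153.7 148.8] F chest [1.2 4.  3.7] yaw 8.1 gap 0.178
[0.786 1.597] [-20.2  80.3] face [-19.8  94.3]
0.72 [[644.0, 119.0], [661.0, 51.0], [664.0, 144.0], [607.0, 197.0]]
0.75 [[637.0, 113.0], [655.0, 45.0], [658.0, 137.0], [602.0, 192.0]]
0.785 [[628.0, 105.0], [648.0, 39.0], [650.0, 128.0], [596.0, 185.0]]
0.82 [[619.0, 97.0], [640.0, 32.0], [642.0, 120.0], [589.0, 179.0]]
```

View pics/c7.png

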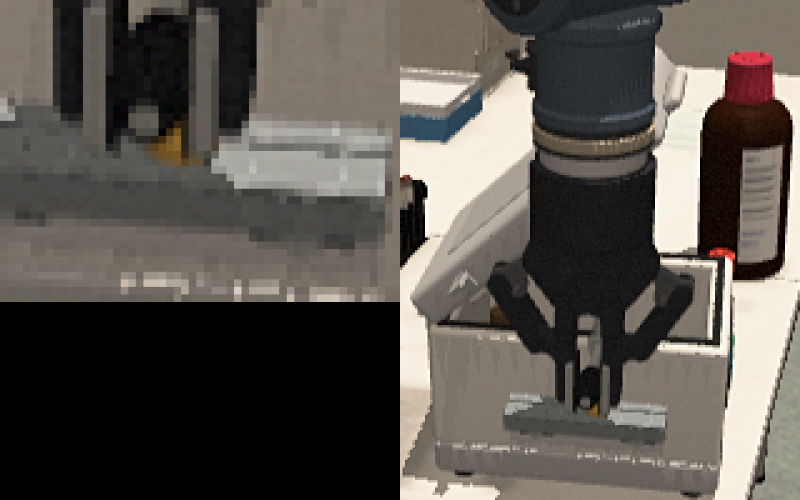

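The brass collar's lower edge at (180,162) in the left panel (pixel (339,266.5)) sits at rail-top level over the hole. I'll check the lid angle at its visible far corner, at about (688,70).

Run:
```python
from h import *
im=cv2.imread("pics/raw7.png"); c4=cv2.resize(cv2.imread("pics/c4.png"),(160,160),interpolation=cv2.INTER_AREA)
A=cv2.resize(im[105:165,340:390],(500,600),interpolation=0)
B=cv2.resize(c4[10:70,125:160],(290,500),interpolation=0)  # origin px (360,140)
C_=np.zeros((600,800,3),np.uint8);C_[:,:500]=A;C_[:500,510:]=B
def lidpt(th,x,y,z): dx,dz=x-105,z-150;return w(P0,((105+dx*np.cos(th)+dz*np.sin(th))/1e3,y/1e3,(150-dx*np.sin(th)+dz*np.cos(th))/1e3))
for th in(.70,.73,.76,.79): print(th,[((proj("side",lidpt(th,*c))-[340,105])*10).round(0).tolist() for c in((-110,-80,171),(-110,-80,150))])
print([((proj("side",lidpt(.496,*c))-[360,140])*[8.29,8.33]+[510,0]).round(0).tolist() for c in((-110,-80,171),(-110,80,171),(-110,-80,150),(-110,80,150))])
cv2.imwrite("pics/c8.png",C_)
```

```text
0.7 [[261.0, 145.0], [328.0, 232.0]]
0.73 [[237.0, 121.0], [307.0, 205.0]]
0.76 [[212.0, 97.0], [285.0, 180.0]]
0.79 [[187.0, 74.0], [262.0, 155.0]]
[[675.0, -21.0], [643.0, 229.0], [713.0, 59.0], [688.0, 320.0]]
```

View pics/c8.png

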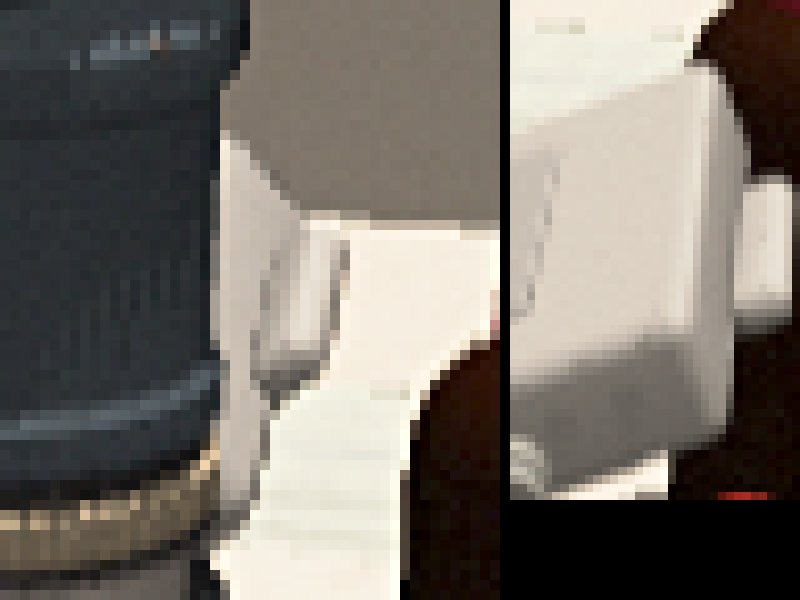

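Near corner at (250,515) corresponds to pixel (365,156.5), so the lid is at about 0.73 rad. That is inside the propped range, and the hard contact is the collar on the rail. I'll unload the remaining push and let go.

```bash
python3 -m jog '[[[0,0,0.5,0],[0,0,0.3,0],[0,0,0.2,0],[0,0,0,0],[0,0,0,0],[0,0,0,0],[0,0,0,0],[0,0,0,0]]]'>/dev/null; python3 -c "
from h import *
st()"
```

```text
t 18.45 tcp [ 0.4793 -0.1823  0.3045] knob chest [-17.8 153.7 149.5] F chest [-0.9  1.7 -4.5] yaw 8.1 gap 0.178
```

```bash
python3 -m jog '[[[0,0,-0.3,0],[0,0,0,0],[0,0,-0.3,0],[0,0,0,0],[0,0,-0.2,0],[0,0,0,0],[0,0,0,0],[0,0,0,0]]]'>/dev/null; python3 -c "
from h import *
st()"
```

```text
t 19.45 tcp [ 0.4796 -0.1822  0.3039] knob chest [-17.6 153.7 148.9] F chest [-2.4  2.9 -1.3] yaw 8.1 gap 0.181
```

```bash
python3 -m jog '[[[0,0,-0.3,0],[0,0,-0.2,0],[0,0,0,0],[0,0,0,0],[0,0,0,0],[0,0,0,0],[0,0,0,0],[0,0,0,0]]]'>/dev/null; python3 -c "
from h import *
st()"; python3 -m jog '[[[0,0,0,0],[0,0,0,0],[0,0,0,0],[0,0,0,0],[0,0,0,0],[0,0,0,0],[0,0,0,0],[0,0,0,0]]]' 40 >/dev/null
python3 - <<'E'
from h import *
st(); cv2.imwrite("pics/raw9.png",manip.snapshot("side")[:,:,::-1])
a=cv2.imread("pics/raw7.png").astype(int);b=cv2.imread("pics/raw9.png").astype(int)
d=np.abs(a-b).sum(2)>60; print("lid region diff px",d[110:165,362:390].sum(),"all",d.sum())
E
```

```text
t 20.45 tcp [ 0.4796 -0.1822  0.3038] knob chest [-17.6 153.8 148.8] F chest [-2.8  3.   5.4] yaw 8.1 gap 0.177
t 21.45 tcp [ 0.4796 -0.1822  0.3033] knob chest [-17.5 153.7 148.3] F chest [-1.1  0.  -0.2] yaw 8.1 gap 0.401
lid region diff px 17 all 1889
```

The lid held after release, with zero force on the hand. I'll withdraw along the knob's axis, then go up.

```bash
python3 -m jog '[[[-1,6,0,0],[-1.5,10,0,0],[-2,14,0,0],[-2,14,5,0],[-2,14,15,0],[-2,14,25,0],[-2,10,30,0],[0,0,30,0]]]'>/dev/null; python3 -m jog '[[[0,20,30,0],[0,35,20,0],[0,40,0,0],[0,40,0,0],[0,40,0,0],[0,20,0,0],[0,0,0,0],[0,0,0,0]]]'>/dev/null
python3 - <<'E'
from h import *
st()
a=manip.snapshot("side");b=manip.snapshot("top");cv2.imwrite("pics/raw10.png",a[:,:,::-1])
A=cv2.resize(a[120:300,255:405],(450,540),interpolation=3);B=cv2.resize(b[170:330,170:460],(350,193),interpolation=3)
C_=np.zeros((540,800,3),np.uint8);C_[:,:450]=A;C_[:193,450:]=B;C_[200:540,450:]=cv2.resize(a[235:285,305:356],(350,340),interpolation=3)
cv2.imwrite("pics/c10.png",C_[:,:,::-1])
E
```

```text
t 23.5 tcp [0.4668 0.0946 0.4588] knob chest [  9.1 429.6 303.8] F chest [-0.8 -0.2 -0.6] yaw 8.1 gap 0.399
```

View pics/c10.png

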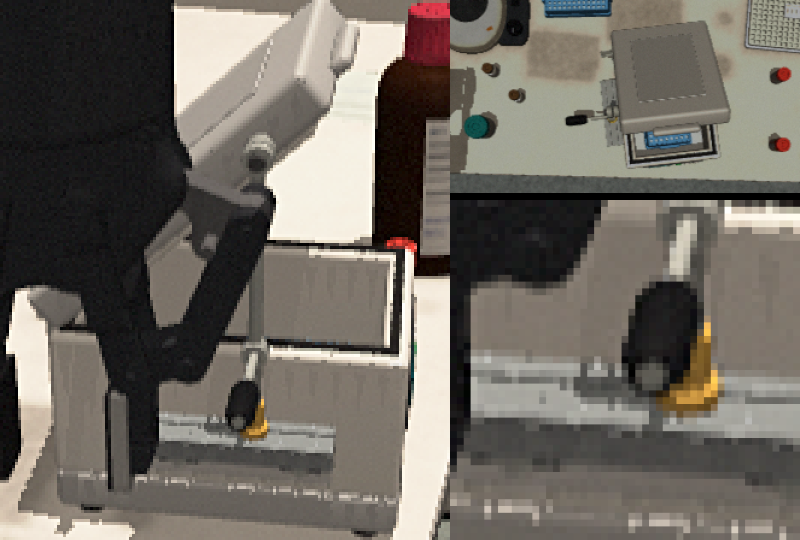

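The lid stands open on the rod with nothing touching it. The collar at (690,400) in the close-up sits flush on the rail. The bystanders are in place, and the dark patch at (600,375) looks like the knob's shadow. As a last check I'll get the lid angle from the pivot boss, at (258,158) in the left panel.

Run:
```python
from h import *
def pv(th,y=.108): return proj("side",w(P0,(*[(105-170*np.cos(th))/1e3],y,(150+170*np.sin(th))/1e3)))
b=np.array([255+555/5,175+318/5])-pv(0); print("bias",b.round(1))
o=np.array([255+257/3,120+160/3])
for th in(.70,.72,.74,.76,.785,.8): print(th,(pv(th)+b-o).round(1))
for n in("raw0",): pass
a=cv2.imread("pics/raw10.png").astype(int);c=manip.snapshot("side")[:,:,::-1].astype(int)
print("moved since",(np.abs(a-c).sum(2)>60)[110:300,330:400].sum())
print(onplane(P0,"side",np.array([340,264.4])-[0,2.5]).round(4))
```

```text
bias [ 0.2 -1.3]
0.7 [3.5 4.2]
0.72 [2.2 2.6]
0.74 [0.8 1.1]
0.76 [-0.6 -0.5]
0.785 [-2.4 -2.4]
0.8 [-3.5 -3.5]
moved since 11
[-0.0204  0.095   0.0929]
```

The lid angle comes out at about 0.752 rad; fully home should give 0.751. Handing in.

```bash
python3 -c "
from station import manip
print(manip.sign_off(), manip.sense()['t'])"
```

```text
the job is handed in; nothing more can be done
the job is handed in; nothing more can be done
```

The lid is propped open on its rod, with the foot in the holding hole and the collar down on the rail. I handed the job in at about 24 s of the 61 s allowed.

I swung the rod down by its knob, pushed the lid up with it and set the foot lightly on the groove behind the hole. Sliding it forward, I felt it drop in at about chest x = -20 mm. I then lowered the collar onto the rail, opened the gripper and withdrew the arm.

**Last checks**
- **Lid angle:** the pivot boss in the side picture gives about 0.75 rad, inside the 0.72 to 0.76 range and matching the 0.751 I worked out for fully home.
- **Collar:** it looks flush on the rail at the place where I had seen the hole.
- **Release:** the hand read almost no force after letting go. The lid had not visibly moved in the pictures afterwards.
- **Bystanders:** the top picture shows the container, bottle and vials apparently where they stood. I judged this by eye and did not measure it.

**What disagreed**
- **Hand-based heights:** the height worked out from the hand was about 4 mm too high at the end, giving a lid angle of 0.785 instead of 0.75. I went by the hard contact and the pictures instead.
- **Landing force:** the wrist force changed by about 10 N when the collar touched down. One later touch just before release changed it by about 7 N. I take both to be the collar on the rail, with the foot free in the hole.
- **Dark patch:** a dark mark in the groove about 25 mm behind the collar in the last picture I took to be the knob's shadow. I did not confirm that.

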